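Close up the seal-kit case

TASK

The pump job is finished: pack up the seal-kit case. First push the upright inner flap down flat over the parts in the case, and only then swing the hinged cover over it until it is fully shut, without slamming it. Just push with the fingers: do not lift or drag the case, and leave the loose tools and parts where they are.

Things in the scene. Friction and masses are not known exactly. Their poses are not given: they have to be found in the camera images.
- case: Seal-kit case: open grey box 260 (its x) by 200 (its y) by 75 mm high, walls 6 mm, 4 to 7 kg, loose on the table. Origin: centre of its underside. Yaw is pi, give or take 0.5 rad: its +y faces the robot's right, its +x the robot. Cover hinged on its +y rim, inner flap inside its -y wall; a 100 mm wide handle sticks 28 mm out of the -y wall at 40 mm height. Dividers inside, 51 mm high.
- flap (a joint): Inner flap's hinge angle, rad: 0 = lying flat in the case, about 1.57 = standing upright, stop at 1.7 (leaning out towards case -y). The flap is an aluminium sheet 220 mm (along case x) by 120 mm (from hinge to free edge), 4 mm thick (2 mm either side of the line hinge - edge). To fold it down its free edge moves towards case +y and down. Stiff hinge (0.15 N m): it stays where it is left.
- flap_hinge (a point): Middle of the flap's hinge line, 62 mm above the table, at case x 0, y -82 mm. The hinge line runs along case x. Its frame turns with the flap: y from hinge to free edge, z out of the face that is uppermost when flat (the face towards case -y when upright).
- flap_edge (a point): Middle of the flap's free edge, 120 mm from the hinge.
- cover (a joint): Cover's hinge angle, rad: 0 = fully shut, 1.57 = upright, stop at 2.1 (leaning back beyond case +y). The cover is a grey plastic panel 260 mm (along case x) by 200 mm (hinge to free edge), 12 mm thick, 0.25 to 0.5 kg. To close it its free edge moves towards case -y and down. Stiff hinge (0.6 N m): it stays at any angle and does not fall by itself, so it must be pushed all the way.
- cover_hinge (a point): Middle of the cover's hinge line, at case x 0, y +100 mm, 75.5 mm above the table, in the plane of the cover's inner face; the line runs along case x. Its frame turns with the cover: -y from hinge to free edge, z out of the outer face (12 mm away), which is the top when shut and faces case +y when upright.
- cover_edge (a point): Middle of the cover's free edge on the outer face, 200 mm from the hinge.
- sleeve: Steel shaft sleeve in the case under the flap, 52 mm across, 40 mm high. Origin: centre of its underside.
- seal: Rubber seal ring in the case, 60 mm across, 16 mm high. Origin: centre of its underside.
- endplate: Bystander: oval steel pump end plate, 120 by 50 by 16 mm, lying beside the case's -y wall. Origin: centre of its underside.
- grease: Bystander: white jar, 56 mm across, 110 mm high, standing beside the case. Origin: centre of its underside.
- driver: Bystander: screwdriver lying beside the case, below the leaning cover.
- spanner: Bystander: steel spanner lying beside the case.
- rotor: Bystander: two-lobed steel pump rotor, 120 by 48 by 30 mm, away on the table. Origin: centre of its underside.
- nutcup: Bystander: steel bowl, 80 mm across, 50 mm high, away on the table.
Not all that is in view belongs to the job. What is shaped like the sleeve but orange or pink is not meant.

How it is judged:
On the way, in this order (a step that is already met when the one before it is completed fails the run):
1. the flap is folded down flat in the case (value of joint flap below 0.1 rad and value of joint cover above 1 rad), for 0.2 s.
2. the cover is swung shut over it (value of joint cover below 0.04 rad and value of joint flap below 0.1 rad), for 0.2 s.
At the end, for the whole second after the job is handed in: The flap lies flat in the case (within 0.1 rad), the cover is fully shut over it (within 0.04 rad, 8 mm at its free edge) and at rest, the case stands level and still, the parts are in it, and the tools and parts around it are where they were (within 30 mm) (all of step 2 and velocity of joint cover between -0.05 and 0.05 rad/s and linear speed of case below 0.01 m/s and angle between case's own z axis and vertical below 0.05 rad and z of each of sleeve, seal in the frame of case below 0.05 m and distance of each of endplate, grease, driver, spanner, rotor, nutcup from where it was at the start of the episode below 0.03 m); the robot touches nothing.
It fails at once if the cover is swung in while the flap still stands (value of joint cover below 0.8 rad and value of joint flap above 0.35 rad).
It fails at once if the cover is slammed (faster than 3 rad/s) (velocity of joint cover below -3 rad/s).
It fails at once if the case is lifted (10 mm), tipped or dragged (40 mm) (height (world z) of case above 0.01 m or distance of case from where it was at the start of the episode above 0.04 m or angle between case's own z axis and vertical above 0.12 rad).
It fails at once if a part is taken out of the case (z of any of sleeve, seal in the frame of case above 0.06 m).
It fails at once if a tool or part beside the case is moved by more than 30 mm (distance of any of endplate, grease, driver, spanner, rotor, nutcup from where it was at the start of the episode above 0.03 m).
It also fails if it takes over 53 s, if anything falls off the work surface, if the arm or the gripper's body presses on something with over 40 N, if the wrist force passes 120 N, or if a joint passes its speed limit or range.

ROBOT

A 6-joint arm with a two-finger parallel gripper is mounted at the origin on the work surface. World frame = base frame: x ahead of the robot, y to its left, z up, the work surface at z = 0. Lengths are in m, angles in rad, forces in N, time in s.
With the tool pointing down it reaches from about 0.35 to 0.975 m from the base axis. Payload 4.9 kg.
Tool frame: the origin (TCP) lies at the very end of the fingers, on their centre line; the grasp point (between the pads) lies 19 mm behind it; z points along the fingers, y is the line along which they close (so a half turn about z gives the same grasp; the last joint's range is limited). The gripper opens to 85 mm and grips with 20 to 120 N. Pads are 22 mm wide; open, the fingers measure 114 mm over their backs; the gripper's body (76 mm by 85 mm) begins 54 mm behind the grasp point. The pads swing forward as they close: fully open they stand 13 mm farther back than shut.
Start: joints at [1.203, 0.053, 1.613, -0, 1.476, -0.119], TCP at [0.154, 0.606, 0.231] pointing down, gripper open.
Joint ranges: [-3.01, 3.01], [-1.01, 2.22], [0.06, 2.58], [-1.02, 4.17], [0.09, 2.62], [-3.14, 3.14]. Speed limits (rad/s): [2.57, 2.57, 3.14, 3.14, 3.14, 3.14].

INTERFACE

Orientations are given as a rotation vector (axis times angle).
In Python, from station import ctrl gives the robot as it stands.
- The arm moves only by the shell command python3 -m crank 'ROWS' [OPENING] [FORCE]. ROWS is text: rows parted by semicolons, each of 4 numbers parted by spaces: the shift along the world's x, y, z in units of 0.5 m (1.0 is 0.5 m), then the turn about the world's z in units of 90 degrees (1.0 is 90 degrees). In form: x y z turn; .... A call has exactly 5 rows; each row shifts and turns the commanded pose from where the row before left it; what a row does not reach is not made up. A row lasts 1/12 s, in which the tool goes at most 41.7 mm and 7.16 degrees, less where a joint would pass 70% of its speed; a pose out of reach is approached as far as the arm can. A call with a number of a shift or a turn outside -1 to 1 is refused whole. A call with a gripper value outside its range is refused whole. OPENING is the opening in per cent of the stroke, from 0 (shut) to 100 (fully open), set as the call begins (- or left out, the last holds). The fingers move at their own pace and stop on an object; FORCE is the grip in N (left out, the last holds). Time passes only in rows, so rows that do not move let the fingers close, or fill a call up. It gives the time, the measured TCP pose, the force, the opening and the grip force at its end, in the units of the state.
- ctrl.get_obs(): the state, without advancing time (a new reading comes with each control period).
- ctrl.get_image(name): name is "side" or "top" or "wrist"; returns (picture, depth): 384x512x3 uint8, red, green, blue; 384x512 float32, m along the optical axis (not along the pixel's ray), 0 where there is no reading.
- ctrl.get_calibration(name): a dict with "fx", "fy", "cx", "cy" (pixels), "extrinsics" (4x4, takes a point from world to camera coordinates). Camera axes: x right, y down, z forward; pixel columns grow to the right and rows downward; lengths in m; the calibration is good to about 2 mm. The wrist camera is an equidistant fisheye: a pixel r from the principal point sees the ray r / f radians off the axis. A picture is of the moment at which its call begins: read the wrist's pose just before it. get_calibration takes no time and is no camera call; for the wrist camera it gives the pose at the moment of the call.
- ctrl.finish_job(): hands the job in; it is judged then, once.
The state is a dict: "t": time; "q": joint angles; "dq": joint speeds; "effort": joint torques, N m; "tool_pos": TCP position; "tool_rot": TCP orientation; "contact_force": force on the tool from outside, world axes, zero at the start; "wrist_torque": the same for the moment, N m; "opening": finger opening in m; "grip_force": force on a finger pad.
Only numpy, scipy, OpenCV 4.12 (cv2) and the standard library are available. Lean on these libraries where they do the work, as an engineer would, in place of code of your own. Each camera call takes 0.05 s, during which the arm holds its last target. There are 200 camera calls.

## Working session

There is one attempt and no reset: what is moved stays moved. The work goes in short steps, Python scripts to look and compute and a shell command to move; the robot and the scene stay as the last step left them, time stands still between calls to the robot, and variables do not carry over. Pictures are saved under pics/ and viewed, at most 10 in all, crops included, and the job is handed in when it is done.

```bash
ls; mkdir -p pics; python3 - <<'E'
from station import ctrl
import cv2,numpy as np
for n in("side","top"):
    im,d=ctrl.get_image(n);cv2.imwrite(f"pics/{n}0.png",im[...,::-1]);np.savez(f"{n}0.npz",im=im,d=d)
    c=ctrl.get_calibration(n);print(n,c)
o=ctrl.get_obs();print(o)
E
```

```text
pics
side {'fx': 376.11472371785567, 'fy': 376.11472371785567, 'cx': 250.70273763523645, 'cy': 192.0787516992623, 'extrinsics': array([[-0.99830257, -0.05347794, -0.02306714,  0.53326041],
       [-0.01385982,  0.60282975, -0.79774946, -0.02316224],
       [ 0.05656755, -0.79607563, -0.60254768,  1.03162527],
       [ 0.        ,  0.        ,  0.        ,  1.        ]])}
top {'fx': 469.73110572687125, 'fy': 469.73110572687125, 'cx': 260.6209359788329, 'cy': 196.90374828981203, 'extrinsics': array([[ 0.13849481, -0.99034493,  0.00600855,  0.06326964],
       [-0.96535667, -0.13635011, -0.22247503,  0.55789629],
       [ 0.22114629,  0.02501124, -0.97491987,  1.14673308],
       [ 0.        ,  0.        ,  0.        ,  1.        ]])}
{'t': 0.1, 'q': array([ 1.20303070e+00,  5.32937565e-02,  1.61414147e+00, -3.85236440e-06,
        1.47599901e+00, -1.19021464e-01]), 'dq': array([-0.00249477, -0.00264495, -0.00177017,  0.00195106, -0.00110932,
       -0.00051274]), 'effort': array([ 4.57820875e-06, -3.94902313e+01, -3.71362531e+01, -5.86515898e-05,
        3.86820422e-03, -3.45547335e-05]), 'tool_pos': array([0.15367891, 0.6052373 , 0.23019324]), 'tool_rot': array([-3.89664556e-01, -3.11688836e+00,  2.80854951e-03]), 'contact_force': array([ 0.11070792, -0.54255906,  0.40596915]), 'wrist_torque': array([0.02458209, 0.00358874, 0.03111202]), 'grip_force': 0.0, 'opening': 0.08538605593185757}
```

View pics/side0.png

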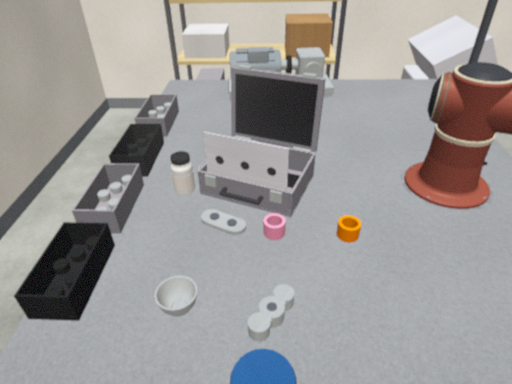

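View pics/top0.png

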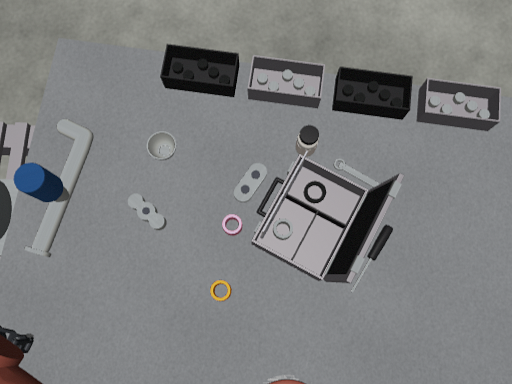

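The side view shows the case at (258,175): upright flap (light, holes) around (245,160), cover open at (275,110), handle at (240,195). The top view shows the case at (310,215), handle at (270,197), cover leaning right at (365,230), jar (308,138), end plate (250,183), spanner (370,172) and driver (375,250). Pink (232,224) and orange (221,290) rings are the lookalikes of the sleeve. The real sleeve is inside the case at (283,229), and the seal is at (315,192).

```bash
python3 - <<'E'
import cv2,numpy as np
a=np.load("top0.npz")["im"][120:300,225:425,::-1];b=np.load("side0.npz")["im"][60:215,160:330,::-1]
a=cv2.resize(a,None,fx=2.2,fy=2.2,interpolation=3);b=cv2.resize(b,None,fx=2.1,fy=2.1,interpolation=3)
o=np.zeros((400,800,3),np.uint8);o[:a.shape[0],:a.shape[1]]=a;o[:b.shape[0],442:442+b.shape[1]]=b;cv2.imwrite("pics/crop1.png",o)
E
cat > h.py <<'E'
import numpy as np
from station import ctrl
def cal(n):
    c=ctrl.get_calibration(n);E=c["extrinsics"];return c,E[:3,:3],E[:3,3]
def pts(n,uv,d):   # depth to world
    c,R,t=cal(n);uv=np.asarray(uv,float)
    p=np.stack([(uv[:,0]-c["cx"])/c["fx"]*d,(uv[:,1]-c["cy"])/c["fy"]*d,d],1);return (p-t)@R
def ray(n,uv,z):
    c,R,t=cal(n);o=-R.T@t;v=R.T@np.array([(uv[0]-c["cx"])/c["fx"],(uv[1]-c["cy"])/c["fy"],1]);return o+v*(z-o[2])/v[2]
def proj(n,P):
    c,R,t=cal(n);p=np.atleast_2d(P)@R.T+t;return np.stack([p[:,0]/p[:,2]*c["fx"]+c["cx"],p[:,1]/p[:,2]*c["fy"]+c["cy"]],1)
E
python3 - <<'E'
from h import *
for uv in [(254,241),(322,277),(297,158)]: print(uv,ray("top",uv,.075).round(3))
np.set_printoptions(suppress=True,precision=3)
for n,boxes in(("side",{"cover":(240,85,310,135),"flap":(215,145,275,175)}),("top",{"cover":(345,200,385,265)})):
    z=np.load(n+"0.npz");d=z["d"]
    for k,(a,b,c,e) in boxes.items():
        g=np.mgrid[b:e:2,a:c:2].reshape(2,-1)[::-1].T;dd=d[g[:,1],g[:,0]];m=dd>0
        P=pts(n,g[m],dd[m]);
        for _ in range(4):
            ce=np.median(P,0);u,s,v=np.linalg.svd(P-P.mean(0));r=abs((P-P.mean(0))@v[2]);P=P[r<max(.004,1.5*np.median(r))]
        print(n,k,len(P),P.mean(0),"n",v[2],"zmax",P[:,2].max(),s[2]/len(P)**.5)
E
```

```text
(254, 241) [0.427 0.141 0.075]
(322, 277) [ 0.362 -0.037  0.075]
(297, 158) [0.657 0.061 0.075]
side cover 860 [ 0.473 -0.09   0.177] n [-0.349 -0.93  -0.12 ] zmax 0.25277906025538516 0.0015879556130436046
side flap 440 [0.544 0.089 0.129] n [-0.35  -0.937 -0.025] zmax 0.18123163193197284 0.001221380721207867
top cover 177 [ 0.462 -0.116  0.156] n [-0.197  0.934 -0.299] zmax 0.2824222912780809 0.010783306954383324
```

View pics/crop1.png

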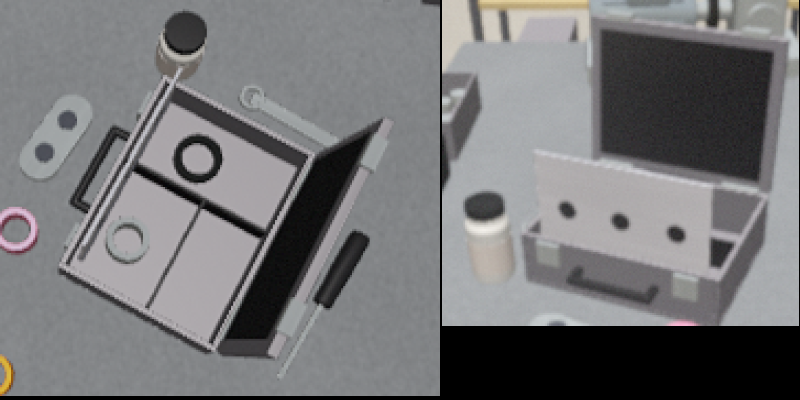

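The crop confirms the layout. The flap is the sheet with three holes, nearest the handle, and the cover is the dark panel leaning back. From the side-view depth fit, case +y ≈ (-0.35,-0.937), flap ≈ 1.55 rad with its top at 0.181 m, and cover ≈ 1.69 rad. Next I check the case centre from all the corners and from both views, then start the approach.

```bash
cat >> h.py <<'E'
np.set_printoptions(suppress=True,precision=3)
ex=np.array([-.937,.35]);ey=np.array([-.35,-.937])
C=np.array([.516,.006])
def w(x,y): return C+x*ex+y*ey
def tocase(p): d=np.array(p)[:2]-C; return np.array([d@ex,d@ey,p[2]])
def st():
    o=ctrl.get_obs();return o["t"],tocase(o["tool_pos"]),o["tool_pos"],o["tool_rot"]
E
python3 - <<'E'
from h import *
for n,uv,x,y,z in [("top",(253.6,241.8),.13,-.1,.075),("top",(321.8,279),.13,.1,.075),("top",(302,157),-.13,-.1,.075),("side",(160+(525-442)/2.1,60+232/2.1),-.13,-.1,.075),("side",(160+(718-442)/2.1,60+283/2.1),.13,-.1,.075)]:
    p=ray(n,uv,z);print(n,p,"centre",p[:2]-x*ex-y*ey)
print("jar",tocase(ray("top",(309,133),.11)))
# flap top corners in side: two-view height check
for uv in[(160+(535-442)/2.1,60+153/2.1),(160+(711-442)/2.1,60+185/2.1)]: print("flap corner",tocase(ray("side",uv,.181)))
for uv in[(160+(595-442)/2.1,60+20/2.1),(160+(783-442)/2.1,60+40/2.1)]: print("cover corner",tocase(ray("side",uv,.274)))
E
python3 -m crank '0.05 -0.062 0 -0.07;0.05 -0.062 0 0;0.05 -0.062 0 0;0.05 -0.062 0 0;0.05 -0.062 0 0' 0
```

```text
top [0.425 0.141 0.075] centre [0.512 0.002]
top [ 0.357 -0.037  0.075] centre [0.514 0.011]
top [0.661 0.048 0.075] centre [0.504 0.   ]
side [0.662 0.06  0.075] centre [0.505 0.012]
side [0.428 0.158 0.075] centre [0.515 0.019]
jar [-0.175 -0.102  0.11 ]
flap corner [-0.1   -0.088  0.181]
flap corner [ 0.113 -0.083  0.181]
cover corner [-0.108  0.101  0.274]
cover corner [0.131 0.114 0.274]
t: 0.52
tool_pos: [0.2794, 0.449, 0.2307]
tool_rot: [-0.559, -3.091, 0.001]
contact_force: [0.7, -1.1, 1.5]
opening: 0.0255
grip_force: 0.0
```

```bash
sed -i 's/^C=.*/C=np.array([.511,.009])/' h.py; R='x'; python3 -m crank '0.049 -0.061 0 0;0.049 -0.061 0 0;0.049 -0.061 0 0;0.049 -0.061 0 0;0.049 -0.061 0 0' 0 && python3 -m crank '0.049 -0.061 0 0;0.049 -0.061 0 0;0.049 -0.061 0 0;0.049 -0.061 0 0;0.049 -0.061 0 0' 0; python3 -c "
from h import *
print(st())"
```

```text
t: 0.93
tool_pos: [0.4019, 0.2965, 0.231]
tool_rot: [-0.56, -3.091, 0.0]
contact_force: [0.8, 1.0, -0.7]
opening: -0.0001
grip_force: 0.0
t: 1.35
tool_pos: [0.5245, 0.1439, 0.2309]
tool_rot: [-0.561, -3.091, 0.0]
contact_force: [0.6, 0.2, 0.1]
opening: -0.0002
grip_force: 0.0
(1.35, array([ 0.035, -0.131,  0.231]), array([0.524, 0.144, 0.231]), array([-0.561, -3.091,  0.   ]))
```

```bash
python3 -m crank '0 0 -0.033 0;0 0 -0.033 0;0 0 -0.033 0;0 0 -0.033 0;0 0 -0.033 0'; python3 - <<'E'
from h import *
import cv2
print(st())
im=np.hstack([cv2.resize(ctrl.get_image("side")[0][80:230,150:340],None,fx=2.1,fy=2.1),cv2.resize(ctrl.get_image("top")[0][120:270,225:415],None,fx=2.1,fy=2.1)])
cv2.imwrite("pics/a.png",im[...,::-1])
E
```

```text
t: 1.77
tool_pos: [0.5235, 0.1454, 0.1474]
tool_rot: [-0.561, -3.09, 0.0]
contact_force: [-0.1, 0.2, 0.2]
opening: -0.0
grip_force: 0.0
(1.7667, array([ 0.036, -0.132,  0.147]), array([0.524, 0.145, 0.147]), array([-0.561, -3.09 ,  0.   ]))
```

View pics/a.png

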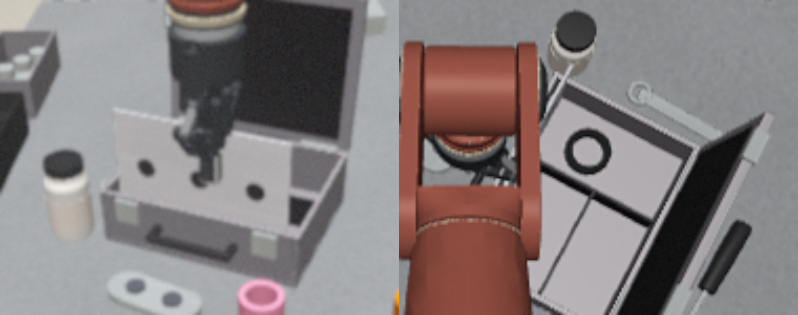

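The finger is in front of the flap between two holes (at about (210,165) in the left view), the flap is untouched, and the cover and jar are clear. Now I fold the flap along an arc.

```bash
python3 -m crank '-0.012 -0.033 0 0;-0.012 -0.033 0 0;-0.01 -0.027 -0.007 0;-0.01 -0.027 -0.007 0;-0.01 -0.027 -0.007 0' && python3 -m crank '-0.007 -0.019 -0.02 0;-0.007 -0.019 -0.02 0;-0.007 -0.019 -0.021 0;-0.004 -0.009 -0.028 0;-0.004 -0.009 -0.028 0'; python3 - <<'E'
from h import *
print(st())
E
```

```text
t: 2.28
tool_pos: [0.4974, 0.0722, 0.1397]
tool_rot: [0.56, 3.089, 0.003]
contact_force: [0.7, 1.7, -0.8]
opening: 0.0001
grip_force: 0.8
t: 2.7
tool_pos: [0.4825, 0.0339, 0.079]
tool_rot: [0.561, 3.09, -0.0]
contact_force: [0.8, 1.3, 0.6]
opening: 0.0002
grip_force: 0.8
(2.7, array([ 0.035, -0.013,  0.079]), array([0.482, 0.034, 0.079]), array([ 0.561,  3.09 , -0.   ]))
```

```bash
python3 -m crank '0 0 -0.01 0;0 0 -0.01 0;0 0 -0.008 0;0 0 -0.004 0;0 0 0 0'; python3 - <<'E'
from h import *
print(st())
E
```

```text
t: 3.12
tool_pos: [0.4826, 0.0349, 0.0641]
tool_rot: [-0.56, -3.091, 0.0]
contact_force: [0.9, 0.8, -0.7]
opening: -0.0003
grip_force: 0.0
(3.1167, array([ 0.036, -0.014,  0.064]), array([0.483, 0.035, 0.064]), array([-0.56 , -3.091,  0.   ]))
```

```bash
python3 -m crank '0 0 -0.003 0;0 0 -0.003 0;0 0 0 0;0 0 0 0;0 0 0 0'
```

```text
t: 3.53
tool_pos: [0.483, 0.035, 0.0638]
tool_rot: [-0.559, -3.091, 0.0]
contact_force: [-9.7, -0.0, 16.7]
opening: 0.0003
grip_force: 8.8
```

```bash
python3 -m crank '0 0 0.02 0;0 0 0.06 0;0 0 0.08 0;0 0 0.08 0;0 0 0.08 0' && python3 -m crank '0 0 0.08 0;0 0 0.08 0;0 0 0.07 0;0 0 0 0;0 0 0 0'; python3 - <<'E'
from h import *
import cv2
print(st())
im,d=ctrl.get_image("side");np.savez("s2.npz",im=im,d=d)
im2=ctrl.get_image("top")[0]
cv2.imwrite("pics/b.png",np.hstack([cv2.resize(im[40:230,130:340],None,fx=1.9,fy=1.9),cv2.resize(im2[110:300,225:435],None,fx=1.9,fy=1.9)])[...,::-1])
E
```

```text
t: 3.95
tool_pos: [0.4821, 0.0351, 0.2226]
tool_rot: [0.56, 3.091, 0.0]
contact_force: [0.6, -0.0, 0.4]
opening: 0.0001
grip_force: 0.0
t: 4.37
tool_pos: [0.4837, 0.0349, 0.3394]
tool_rot: [0.559, 3.085, 0.001]
contact_force: [-0.2, 0.4, -0.7]
opening: 0.0
grip_force: 0.0
(4.3667, array([ 0.035, -0.015,  0.339]), array([0.484, 0.035, 0.339]), array([0.559, 3.085, 0.001]))
```

View pics/b.png

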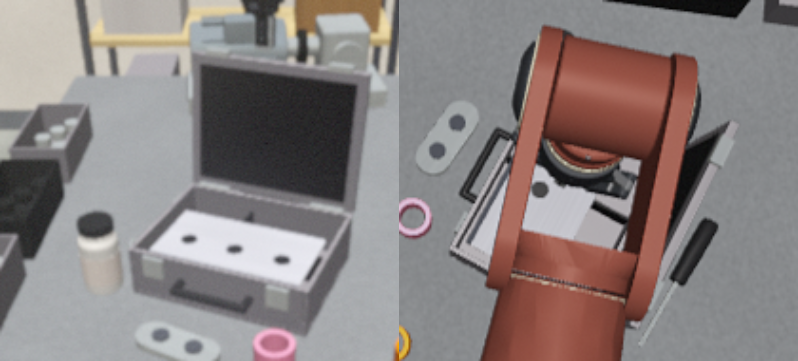

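The flap lies flat (left view, holes at (190,240), (235,249) and (282,260)), the cover is still open, and nothing else has moved. Next the tool goes over and behind the cover.

```bash
python3 -m crank '-0.013 -0.068 0 0;-0.013 -0.068 0 0;-0.013 -0.068 0 0;-0.013 -0.068 0 0;-0.013 -0.068 0 0' && python3 -m crank '-0.013 -0.068 0 0;0 0 -0.05 0;0 0 -0.05 0;0 0 -0.05 0;0 0 -0.05 0'; python3 - <<'E'
from h import *
import cv2
print(st())
im,d=ctrl.get_image("side");np.savez("s3.npz",im=im,d=d)
im2=ctrl.get_image("top")[0]
cv2.imwrite("pics/c.png",np.hstack([cv2.resize(im[40:230,130:340],None,fx=1.9,fy=1.9),cv2.resize(im2[110:300,225:435],None,fx=1.9,fy=1.9)])[...,::-1])
E
```

```text
t: 4.88
tool_pos: [0.4486, -0.1362, 0.333]
tool_rot: [-0.559, -3.088, -0.002]
contact_force: [0.2, 0.6, 0.6]
opening: -0.0002
grip_force: 0.0
t: 5.3
tool_pos: [0.4421, -0.1689, 0.232]
tool_rot: [-0.561, -3.087, -0.002]
contact_force: [-0.1, -0.5, 0.0]
opening: 0.0004
grip_force: 0.0
(5.3, array([0.002, 0.191, 0.232]), array([ 0.442, -0.169,  0.232]), array([-0.561, -3.087, -0.002]))
```

View pics/c.png

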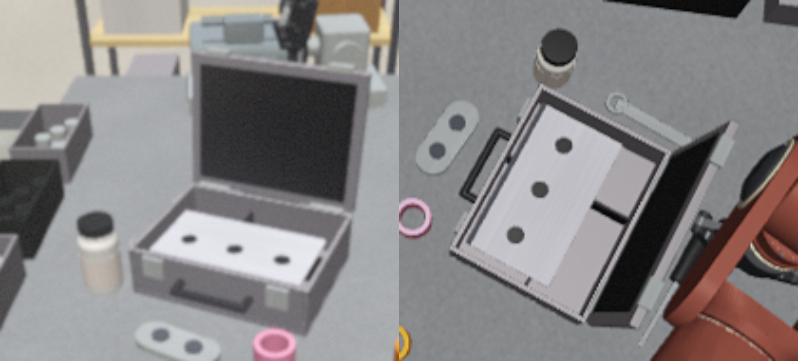

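The tool is behind the cover (right view, finger at (700,225)) and clear of the driver. Now I swing the cover in slowly.

```bash
python3 -m crank '0.0085 0.022 -0.0015 0;0.0085 0.022 -0.0015 0;0.0085 0.022 -0.0015 0;0.0085 0.022 -0.0015 0;0.0085 0.022 -0.0015 0' && python3 -m crank '0.009 0.023 -0.0016 0;0.009 0.023 -0.0016 0;0.009 0.023 -0.0016 0;0.009 0.023 -0.0016 0;0.009 0.023 -0.0016 0'; python3 - <<'E'
from h import *
print(st())
im,d=ctrl.get_image("side")
import cv2
cv2.imwrite("pics/d.png",cv2.resize(im[40:230,130:340],None,fx=2,fy=2)[...,::-1])
E
```

```text
t: 5.82
tool_pos: [0.4658, -0.114, 0.2368]
tool_rot: [0.558, 3.088, -0.006]
contact_force: [-8.8, -1.5, 18.4]
opening: 0.0001
grip_force: 10.0
t: 6.23
tool_pos: [0.4886, -0.0561, 0.2304]
tool_rot: [0.558, 3.087, -0.004]
contact_force: [-0.3, -3.1, -0.7]
opening: 0.0
grip_force: 1.4
(6.2333, array([-0.002,  0.069,  0.23 ]), array([ 0.489, -0.056,  0.23 ]), array([ 0.558,  3.087, -0.004]))
```

View pics/d.png

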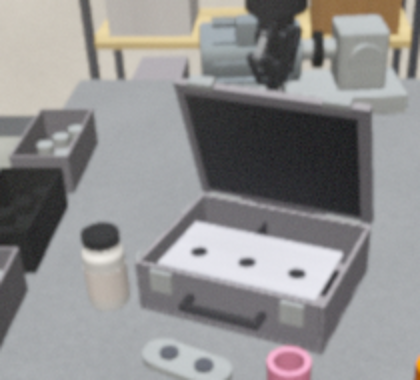

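The cover is at about 1.2 rad and following the finger. The case and the parts beside it look unmoved.

```bash
python3 -m crank '0.0076 0.0204 -0.013 0;0.0076 0.0204 -0.013 0;0.0076 0.0204 -0.013 0;0.0076 0.0204 -0.013 0;0.0076 0.0204 -0.013 0' && python3 -m crank '0.0054 0.0144 -0.0195 0;0.0054 0.0144 -0.0195 0;0.0054 0.0144 -0.0195 0;0.0054 0.0144 -0.0195 0;0.0054 0.0144 -0.0195 0'; python3 -c "
from h import *
print(st())"
```

```text
t: 6.7
tool_pos: [0.5065, -0.0049, 0.1947]
tool_rot: [0.56, 3.091, -0.001]
contact_force: [1.7, -4.2, 0.4]
opening: -0.0
grip_force: 1.1
t: 7.12
tool_pos: [0.5192, 0.0307, 0.145]
tool_rot: [-0.56, -3.09, 0.001]
contact_force: [-0.1, -1.5, 0.7]
opening: 0.0001
grip_force: 0.7
(7.1167, array([-0.   , -0.023,  0.145]), array([0.519, 0.031, 0.145]), array([-0.56 , -3.09 ,  0.001]))
```

```bash
python3 -m crank '0.0019 0.005 -0.014 0;0.0019 0.005 -0.014 0;0.0019 0.005 -0.014 0;0.0019 0.005 -0.014 0;0.0019 0.005 -0.014 0' && python3 -m crank '0.0005 0.001 -0.009 0;0.0005 0.001 -0.009 0;0.0005 0.001 -0.009 0;0.0005 0.001 -0.009 0;0 0 -0.004 0'; python3 -c "
from h import *
print(st())"
```

```text
t: 7.53
tool_pos: [0.5244, 0.0426, 0.1111]
tool_rot: [-0.561, -3.091, 0.001]
contact_force: [-0.2, 0.2, 0.1]
opening: -0.0002
grip_force: 0.5
t: 7.95
tool_pos: [0.5253, 0.0448, 0.0912]
tool_rot: [-0.561, -3.091, -0.0]
contact_force: [-0.2, 0.9, 0.7]
opening: -0.0001
grip_force: 0.5
(7.95, array([-0.001, -0.039,  0.091]), array([0.525, 0.045, 0.091]), array([-0.561, -3.091, -0.   ]))
```

```bash
python3 -m crank '0 0 -0.004 0;0 0 -0.004 0;0 0 -0.003 0;0 0 -0.002 0;0 0 0 0'
```

```text
t: 8.37
tool_pos: [0.5256, 0.0447, 0.0875]
tool_rot: [-0.56, -3.091, 0.0]
contact_force: [-6.4, 0.9, 12.0]
opening: -0.0002
grip_force: 6.0
```

```bash
python3 -m crank '0 0 -0.002 0;0 0 0 0;0 0 0 0;0 0 0 0;0 0 0 0' && python3 -m crank '0 0 0.02 0;0 0 0.05 0;0 0 0.08 0;0 0 0.08 0;0 0 0.08 0' && python3 -m crank '-0.02 0.08 0 0;-0.02 0.08 0 0;-0.02 0.08 0 0;-0.02 0.08 0 0;-0.02 0.08 0 0' && python3 -m crank '-0.02 0.08 0 0;-0.02 0.08 0 0;0 0 0 0;0 0 0 0;0 0 0 0'; python3 - <<'E'
from h import *
import cv2
print(st())
im,d=ctrl.get_image("side");im2,d2=ctrl.get_image("top")
cv2.imwrite("pics/e.png",np.hstack([cv2.resize(im[80:380,130:340],None,fx=1.8,fy=1.8),cv2.resize(im2[90:390,125:345],None,fx=1.8,fy=1.8)])[...,::-1])
for n,D in(("side",d),("top",d2)):
    G=np.array([w(x,y) for x in np.linspace(-.1,.1,15) for y in np.linspace(-.085,.085,15)])
    uv=proj(n,np.c_[G,np.full(len(G),.0875)]).round().astype(int);dd=D[uv[:,1],uv[:,0]];P=pts(n,uv,dd)
    m=abs(P[:,2]-.0875)<.03;P=P[m];v=np.array([tocase(p) for p in P])
    print(n,m.sum(),"z=a+bx+cy",np.linalg.lstsq(np.c_[np.ones(len(v)),v[:,:2]],v[:,2],rcond=None)[0])
E
```

```text
t: 8.78
tool_pos: [0.5256, 0.0447, 0.0874]
tool_rot: [-0.56, -3.09, 0.0]
contact_force: [-8.8, 0.8, 17.2]
opening: -0.0001
grip_force: 8.4
t: 9.2
tool_pos: [0.5249, 0.0446, 0.2407]
tool_rot: [-0.561, -3.091, 0.001]
contact_force: [0.4, 0.3, 0.0]
opening: 0.0002
grip_force: 0.0
t: 9.62
tool_pos: [0.4748, 0.2462, 0.2397]
tool_rot: [0.561, 3.09, 0.0]
contact_force: [0.2, 0.7, 0.4]
opening: 0.0002
grip_force: 0.0
t: 10.03
tool_pos: [0.4554, 0.3245, 0.2391]
tool_rot: [0.56, 3.091, -0.001]
contact_force: [-0.1, 0.2, 0.2]
opening: 0.0003
grip_force: 0.0
(10.0333, array([ 0.163, -0.276,  0.239]), array([0.455, 0.325, 0.239]), array([ 0.56 ,  3.091, -0.001]))Traceback (most recent call last):
  File "<stdin>", line 5, in <module>
    return _nx.concatenate(arrs, 1, dtype=dtype, casting=casting)
           ~~~~~~~~~~~~~~~^^^^^^^^^^^^^^^^^^^^^^^^^^^^^^^^^^^^^^^
ValueError: all the input array dimensions except for the concatenation axis must match exactly, but along dimension 0, the array at index 0 has size 540 and the array at index 1 has size 529
```

```bash
python3 - <<'E'
from h import *
import cv2
im,d=ctrl.get_image("side");im2,d2=ctrl.get_image("top")
cv2.imwrite("pics/e.png",np.hstack([cv2.resize(im[80:360,130:340],None,fx=1.8,fy=1.8),cv2.resize(im2[100:380,200:420],None,fx=1.8,fy=1.8)])[...,::-1])
for n,D in(("side",d),("top",d2)):
    G=np.array([w(x,y) for x in np.linspace(-.1,.1,15) for y in np.linspace(-.085,.085,15)])
    uv=proj(n,np.c_[G,np.full(len(G),.0875)]).round().astype(int);dd=D[uv[:,1],uv[:,0]];P=pts(n,uv,dd)
    m=abs(P[:,2]-.0875)<.03;P=P[m];v=np.array([tocase(p) for p in P])
    print(n,m.sum(),"z=a+bx+cy",np.linalg.lstsq(np.c_[np.ones(len(v)),v[:,:2]],v[:,2],rcond=None)[0])
E
```

```text
side 164 z=a+bx+cy [ 0.086  0.    -0.003]
top 225 z=a+bx+cy [ 0.088 -0.001 -0.005]
```

View pics/e.png

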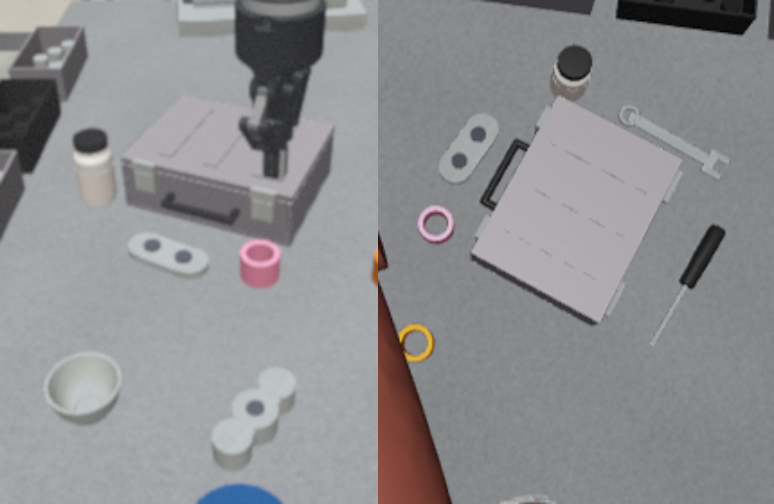

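The cover is shut: its top is at 0.087 m with a tilt below 0.005 rad. The case and the tools around it have not moved, and the arm is clear, so I hand the job in.

```bash
python3 -c "
from station import ctrl
print(ctrl.finish_job())"
```

```text
the job is handed in; nothing more can be done
None
```

The flap is folded flat, the cover is pushed fully shut over it, and the job was handed in at about 10 s of the 53 s allowed; the last pictures showed the case and surrounding tools in place, but no verdict came back.

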